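# Seat the hold-down cover on a welding nest and hold it pressed

### The job

Get the welding nest ready for the hand welder: lift the hold-down cover by its bow handle and lower it lightly over the nest, level, its back edge along the back rail and about 2 cm to one side of its place. Slide it along the rail until it drops over the locating pin hidden under it, then press it down against the sprung boxes until it lies flush on the nest. Finish while still holding the cover pressed down by its bow, and leave the other things on the bench alone.

Things in the scene. Friction and masses are not known exactly. Their poses are not given: they have to be found in the camera images.
- cover: Loose hold-down cover, 0.5 kg: aluminium plate 92 (x) x 160 (y) x 10 mm with two 32 x 30 mm windows centred at y = +-52 mm and a black bow handle on top. Origin: centre of its flat underside, z up. A steel cap 34 mm square, in the middle, stands to 22 mm above the underside. Fits either way round (half a turn). It starts flat on the bench, bow up.
- hole (a point): Mouth of the blind hole, 14 mm wide and 18 mm deep, in the middle of the cover's underside (at the cover's origin, axes as the cover's); it fits over the nest's pin.
- bow (a point): Centre of the bow's bar, 50 mm above the cover's underside, axes as the cover's. Bar 16 mm thick (x), 14 mm tall, 74 mm long (y), on 12 mm posts at y = +-30 mm, 21 mm free height over the cap. Pinch the bar between the posts, fingers closing along the cover's x.
- nest: Fixed welding nest: black base plate 150 (x) x 230 (y) x 12 mm, on it an aluminium block 106 x 180 mm, its flat top 46 mm above the bench. Origin: centre of its underside; z up, x towards its back rail, y along the rail. In two pockets at y = +-52 mm sit plastic boxes, 40 x 38 mm, with white lids, on springs; free, the lids stand 6 mm proud of the block's top.
- rail (a point): Middle of the top edge of the steel back rail's guiding face (nest x = +47.5 mm), 24 mm above the block's top; axes as the nest's. Rail 160 mm long (y), 12 mm thick. When the cover is in place its back edge stands 1.5 mm clear of this face.
- seat (a point): Middle of the block's top, axes as the nest's: where the cover's origin ends, its y along the rail. The steel pin stands here, 12 mm wide, 14 mm high, its last 4 mm tapering to a flat 7 mm tip. A cover slid over it rides on the tip, 14 mm above the block's top, until the hole meets the pin; dropped on, it rests on the lids, 6 mm above the block's top, until pressed.
- left_pad (a joint): How far the sprung box on the nest's +y side is pressed down, m: 0 free, about 0.006 when the cover lies flush. Its spring pushes up with about 3 N at first, 8.5 N at 6 mm; both together need some 12 N of push besides the cover's weight. It springs back when let go.
- right_pad (a joint): The same for the sprung box at the nest's -y side.
- bin: Bystander: open blue plastic bin 130 x 190 x 70 mm, origin at the centre of its underside.
- screwdriver: Bystander: screwdriver lying on the bench.
- jar: Bystander: white plastic jar 60 mm wide, 85 mm tall, origin at the centre of its underside.
- fitting: Bystander: small white plastic pipe fitting, 22 mm wide, 26 mm tall, origin at the centre of its underside.
Things that resemble listed ones, but are neither listed nor needed, are in the scene too. Of the things that look like the cover, take the one that is nearest to the robot's base at the start.

How it is judged:
On the way, in this order (a step that is already met when the one before it is completed fails the run):
1. the cover is low over the nest, level, its back edge along the rail (within about 8 mm) and below the rail's top, 6 to 34 mm to one side of its place (z of cover in the frame of seat between 0.01 and 0.023 m and x of cover in the frame of seat between -0.007 and 0.006 m and angle between the y axis of cover and the y axis of seat, either way round below 0.12 rad and angle between cover's own z axis and vertical below 0.12 rad and (y of cover in the frame of seat between 0.006 and 0.034 m or y of cover in the frame of seat between -0.034 and -0.006 m)), for 0.1 s.
2. the cover has dropped over the pin (z of cover in the frame of seat below 0.009 m and horizontal distance between cover and seat below 0.0035 m and angle between the y axis of cover and the y axis of seat, either way round below 0.08 rad), for 0.1 s.
At the end, for the whole second after the job is handed in: The cover lies on the pin within 3 mm and 0.06 rad of its place, flush on the nest (within 2 mm, tilt under 0.03 rad), both sprung boxes pressed down more than 4.2 mm, the fingers still on it and holding it there at rest (z of cover in the frame of seat below 0.002 m and horizontal distance between cover and seat below 0.003 m and angle between the y axis of cover and the y axis of seat, either way round below 0.06 rad and angle between cover's own z axis and vertical below 0.03 rad and value of joint each of left_pad, right_pad above 0.0042 m and contact force between the fingers and cover above 3 N and linear speed of cover below 0.02 m/s); the arm keeps its last pose, push and grip.
It fails at once if a bystander was moved by more than 3 cm (distance of any of bin, screwdriver, jar, fitting from where it was at the start of the episode above 0.03 m).
It also fails if it takes over 42 s, if anything falls off the work surface, if the arm or the gripper's body presses on something with over 40 N, if the wrist force passes 120 N, or if a joint passes its speed limit or range.

### The arm

A 6-joint arm with a two-finger parallel gripper is mounted at the origin on the work surface. World frame = base frame: x ahead of the robot, y to its left, z up, the work surface at z = 0. Lengths are in m, angles in rad, forces in N, time in s.
With the tool pointing down it reaches from about 0.225 to 0.875 m from the base axis. Payload 3.4 kg.
Tool frame: the origin (TCP) lies on the centre line of the jaws, within the pads' length; the fingertips stand 25 mm ahead of it and the grasp point (between the pads) lies 6 mm ahead of it; z points along the fingers, y is the line along which they close (so a half turn about z gives the same grasp; the last joint's range is limited). The gripper opens to 85 mm and grips with 20 to 120 N. Pads are 22 mm wide; open, the fingers measure 114 mm over their backs; the gripper's body (76 mm by 85 mm) begins 54 mm behind the grasp point. The pads swing forward as they close: fully open they stand 13 mm farther back than shut.
Start: joints at [1.152, 0.276, 1.505, -0, 1.361, -0.121], TCP at [0.169, 0.55, 0.256] pointing down, gripper open.
Joint ranges: [-2.89, 2.89], [-0.75, 2.08], [0.22, 2.7], [-1.18, 4.32], [0.11, 2.71], [-2.7, 2.7]. Speed limits (rad/s): [2.57, 2.57, 3.14, 3.14, 3.14, 3.14].

### API

Orientations are given as a rotation vector (axis times angle).
In Python, from rig import robot gives the robot as it stands.
- The arm moves only by the tool step_arm, never from a script. Its arguments are lists of equal length, an entry for each row: "linear": the shift along the tool's x, y, z in mm, a list of three; "rot": the turn, a rotation vector about the tool's x, y, z in degrees, a list of three. In form: {"linear": [[dx, dy, dz], ...], "rot": [[ax, ay, az], ...]}. A call has 1 to 10 rows; each row shifts and turns the commanded pose from where the row before left it, along the tool's axes as they then stand; what a row does not reach is not made up. A row lasts 1/10 s, in which the tool goes at most 50 mm and 8.59 degrees, less where a joint would pass 70% of its speed; a pose out of reach is approached as far as the arm can. A call with a gripper value outside its range is refused whole. "jaw" is the opening, from 0 (shut) to 1 (fully open), set as the call begins (left out, the last holds). The fingers move at their own pace and stop on an object; the grip force is fixed at half the most. Time passes only in rows, so rows that do not move let the fingers close. It gives the time, the measured TCP pose, the force, the opening and the grip force at its end, in the units of the state.
- robot.get_obs(): the state, without advancing time (a new reading comes with each control period).
- robot.grab_frame(name): name is "scene" or "top" or "wrist"; returns a dict with "img" (384x512x3 uint8, red, green, blue), "mtx" (3x3 intrinsics, pixels), "position" and "orientation" of the camera in the world; the wrist camera has in their place "tool_from_camera" (4x4, takes a point from camera to tool coordinates, whose origin is the TCP and whose axes are the flange's). Camera axes: x right, y up, looking along -z (the intrinsics and any distortion apply to the point x, -y, -z); pixel columns grow to the right and rows downward; lengths in m; the calibration is good to about 2 mm. A picture is of the moment at which its call begins: read the wrist's pose just before it. There is no depth.
- robot.finish_job(): hands the job in; it is judged then, once.
The state is a dict: "clock": time; "qpos": joint angles; "dq": joint speeds; "effort": joint torques, N m; "tcp_pos": TCP position; "tool_rot": TCP orientation; "wrist_force": force on the tool from outside, world axes, zero at the start; "torque": the same for the moment, N m; "opening": finger opening in m; "gripper_force": force on a finger pad.
Only numpy, scipy, OpenCV 4.12 (cv2) and the standard library are available. Lean on these libraries where they do the work, as an engineer would, in place of code of your own. Each camera call takes 0.05 s, during which the arm holds its last target. There are 200 camera calls.

## Working session

There is one attempt and no reset: what is moved stays moved. The work goes in short steps, Python scripts to look and compute and a tool call to move; the robot and the scene stay as the last step left them, time stands still between calls to the robot, and variables do not carry over. Pictures are saved under pics/ and viewed, at most 10 in all, crops included, and the job is handed in when it is done.

Besides the shell and the picture viewer there is one more tool, called after "Call:" as name(argument=value, ...), one argument or row to a line, values as JSON. step_arm: Moves the arm, as the interface text tells. Its arguments: {"type":"object","properties":{"linear":{"type":"array","items":{"type":"array","items":{"type":"number"}}},"rot":{"type":"array","items":{"type":"array","items":{"type":"number"}}},"jaw":{"type":"number"}},"required":["linear","rot"]}

```bash
mkdir -p pics
cat > h.py <<'E'
import numpy as np,cv2
from scipy.spatial.transform import Rotation as R
from rig import robot
def rotm(o):
    o=np.array(o,float)
    if o.shape==(3,3): return o
    return R.from_rotvec(o).as_matrix() if o.size==3 else R.from_quat(o).as_matrix()
def cam(f,obs=None):
    if 'tool_from_camera' in f:
        T=np.eye(4);T[:3,:3]=rotm(obs['tool_rot']);T[:3,3]=obs['tcp_pos'];T=T@np.array(f['tool_from_camera'])
        return T[:3,3],T[:3,:3],np.array(f['mtx'])
    return np.array(f['position']),rotm(f['orientation']),np.array(f['mtx'])
def ray(c,uv,z):
    p,Rm,K=c; d=np.linalg.inv(K)@[uv[0],uv[1],1.]; d=Rm@(d*[1,-1,-1]); return p+d*(z-p[2])/d[2]
def proj(c,X):
    p,Rm,K=c; q=K@((Rm.T@(np.array(X)-p))*[1,-1,-1]); return q[:2]/q[2]
E
python3 - <<'E'
from h import *
print(robot.get_obs())
fs={}
for n in('top','scene','wrist'):
    f=robot.grab_frame(n);cv2.imwrite(f'pics/{n}0.png',f['img'][:,:,::-1])
    print(n,{k:v for k,v in f.items() if k!='img'})
    import pickle; pickle.dump(f,open(f'pics/{n}0.pkl','wb'))
E
```

```text
{'clock': 0.0, 'qpos': array([ 1.15199207e+00,  2.76591388e-01,  1.50610923e+00,  9.16782200e-06,
        1.36069946e+00, -1.20966860e-01]), 'dq': array([ 2.78825257e-04, -2.94102615e-06,  3.36558641e-04, -1.31651789e-03,
        3.41149455e-04,  1.10959566e-03]), 'effort': array([-1.75370544e-03, -4.16771686e+01, -2.45820451e+01, -2.37594977e-04,
        1.08690889e-02, -6.67331577e-07]), 'tcp_pos': array([0.16852662, 0.54925568, 0.25545125]), 'tool_rot': array([-4.66044634e-01, -3.10633505e+00,  2.73214578e-03]), 'wrist_force': array([ 0.02868261, -0.54994138, -0.33078618]), 'torque': array([ 0.03440183, -0.01748872, -0.04468184]), 'gripper_force': 0.0, 'opening': 0.08529538146716013}
top {'mtx': array([[448.47407651,   0.        , 263.8657602 ],
       [  0.        , 448.47407651, 187.55024302],
       [  0.        ,   0.        ,   1.        ]]), 'position': array([0.42875823, 0.01930402, 1.59224143]), 'orientation': array([ 0.10593272, -0.09655769, -1.55058401])}
scene {'mtx': array([[375.37744637,   0.        , 261.76050665],
       [  0.        , 375.37744637, 196.25951279],
       [  0.        ,   0.        ,   1.        ]]), 'position': array([1.51625299, 0.27513503, 0.76802513]), 'orientation': array([0.63310683, 0.8418785 , 1.69213172])}
wrist {'mtx': array([[299.72380885,   0.        , 254.92015242],
       [  0.        , 299.72380885, 195.11675624],
       [  0.        ,   0.        ,   1.        ]]), 'tool_from_camera': array([[ 8.02225403e-04,  9.51763309e-01,  3.06832136e-01,
         7.90867828e-02],
       [ 9.99999624e-01, -6.62087399e-04, -5.60810252e-04,
         8.02251285e-04],
       [-3.30608930e-04,  3.06832471e-01, -9.51763482e-01,
        -1.17303825e-01],
       [ 0.00000000e+00,  0.00000000e+00,  0.00000000e+00,
         1.00000000e+00]])}
```

View pics/top0.png

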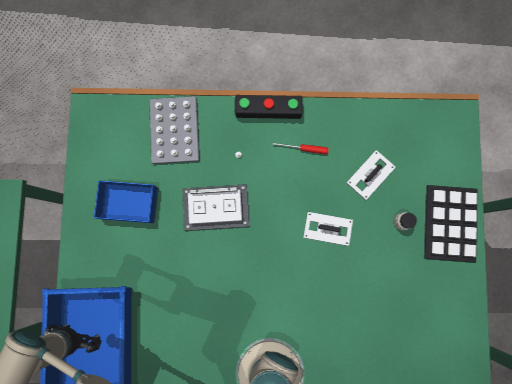

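View pics/scene0.png

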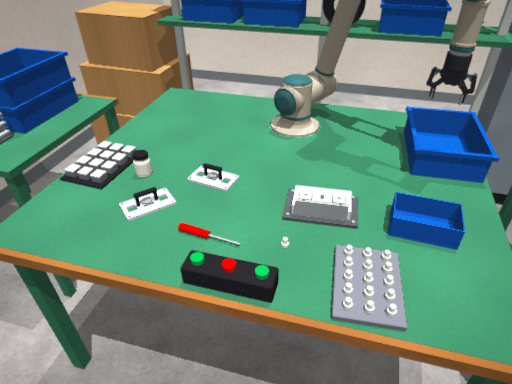

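The top view shows the near cover at about (328,228) and a second one farther off at (371,175). The nest is at (215,207) with its rail on the far (+x) side, and the jar is at (405,221). I'll measure these now.

Run:
```python
from h import *
import pickle
f=pickle.load(open('pics/top0.pkl','rb'));c=cam(f);im=f['img']
for z,uv in((0,(328,228)),(0.046,(215,207))): print(ray(c,uv,z))
# cover
sub=np.zeros(im.shape[:2],np.uint8); sub[205:252,298:360]=1
hsv=cv2.cvtColor(im,cv2.COLOR_RGB2HSV)
g=((hsv[...,1]<90)&(sub>0)).astype(np.uint8)
cs,_=cv2.findContours(g,cv2.RETR_EXTERNAL,cv2.CHAIN_APPROX_NONE);k=max(cs,key=cv2.contourArea)
P=np.array([ray(c,p[0],0.010)[:2] for p in k],np.float32)
print('cover',cv2.minAreaRect(P))
d=((im.max(2)<70)&(sub>0)).astype(np.uint8)
cs,_=cv2.findContours(d,cv2.RETR_EXTERNAL,cv2.CHAIN_APPROX_NONE);k=max(cs,key=cv2.contourArea)
P=np.array([ray(c,p[0],0.057)[:2] for p in k],np.float32);print('bow',cv2.minAreaRect(P))
# nest
sub[:]=0;sub[178:236,176:256]=1
g=((hsv[...,1]<90)&(sub>0)).astype(np.uint8)
cs,_=cv2.findContours(g,cv2.RETR_EXTERNAL,cv2.CHAIN_APPROX_NONE);k=max(cs,key=cv2.contourArea)
P=np.array([ray(c,p[0],0.012)[:2] for p in k],np.float32);print('base',cv2.minAreaRect(P))
g=((hsv[...,1]<60)&(im.min(2)>150)&(sub>0)).astype(np.uint8)
cs,_=cv2.findContours(g,cv2.RETR_EXTERNAL,cv2.CHAIN_APPROX_NONE)
for k in cs:
  if len(k)>25:
    P=np.array([ray(c,p[0],0.046)[:2] for p in k],np.float32);print('blk',cv2.minAreaRect(P))
a=cv2.resize(im[170:250,170:360],None,fx=4.2,fy=4.2,interpolation=cv2.INTER_CUBIC)
cv2.imwrite('pics/crop.png',a[:,:,::-1])
```

```text
[ 0.49535218 -0.19865755  0.        ]
[0.55882309 0.19817999 0.046     ]
cover ((0.49390220642089844, -0.19727425277233124), (0.1661658138036728, 0.09605976194143295), 80.67046356201172)
bow ((0.49331575632095337, -0.19459187984466553), (0.0698380321264267, 0.014053006656467915), 79.7153091430664)
base ((0.5615931153297424, 0.20074057579040527), (0.15183061361312866, 0.23232153058052063), 4.613539218902588)
blk ((0.5665162801742554, 0.20157390832901), (0.11573147773742676, 0.18192295730113983), 4.674529075622559)
```

View pics/crop.png

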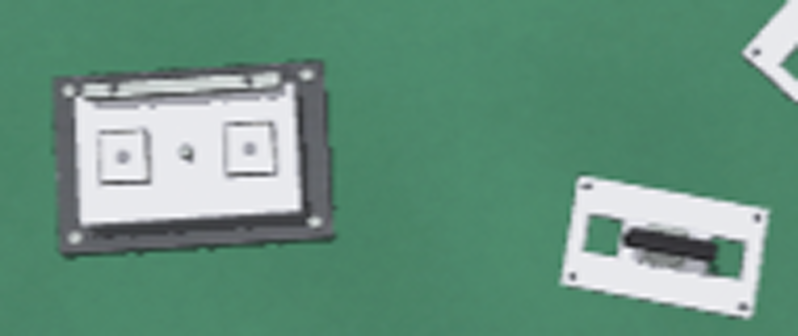

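The near cover is at about (0.494, -0.196) with yaw -9.3°, and its measured size of 166 x 96 mm agrees with the spec. The nest is at about (0.5615, 0.2005) with yaw +4.6°, and its base measures 152 x 232 mm, also in agreement. I'll turn the tool, then travel to a hover over the cover.

Call:
step_arm(
  linear=[
    [0, 0, 0],
    [0, 0, 0],
    [0, 0, 0],
    [0, 0, 0],
    [0, 0, 0],
    [0, 0, 0],
    [0, 0, 0],
    [0, 0, 0],
    [0, 0, 0],
    [0, 0, 0],
  ],
  rot=[
    [0, 0, 8.2],
    [0, 0, 8.2],
    [0, 0, 8.2],
    [0, 0, 8.2],
    [0, 0, 8.2],
    [0, 0, 8.2],
    [0, 0, 8.2],
    [0, 0, 8.2],
    [0, 0, 8.2],
    [0, 0, 8.2],
  ],
  jaw=1,
)

```text
clock: 1.15
tcp_pos: [0.1686, 0.5495, 0.2559]
tool_rot: [2.396, 2.032, -0.001]
wrist_force: [0.7, 0.0, -0.1]
opening: 0.0855
gripper_force: 0.0
```

Call:
step_arm(
  linear=[
    [-40, 26, 0],
    [-40, 26, 0],
    [-40, 26, 0],
    [-40, 26, 0],
    [-40, 26, 0],
    [-40, 26, 0],
    [-40, 26, 0],
    [-40, 26, 0],
    [-40, 26, 0],
  ],
  rot=[
    [0, 0, 0],
    [0, 0, 0],
    [0, 0, 0],
    [0, 0, 0],
    [0, 0, 0],
    [0, 0, 0],
    [0, 0, 0],
    [0, 0, 0],
    [0, 0, 0],
  ],
)

```text
clock: 2.05
tcp_pos: [0.3433, 0.1556, 0.2564]
tool_rot: [2.389, 2.039, 0.001]
wrist_force: [1.5, 0.5, -0.4]
opening: 0.085
gripper_force: 0.0
```

Call:
step_arm(
  linear=[
    [-40, 26, 10],
    [-40, 26, 10],
    [-40, 26, 10],
    [-40, 26, 10],
    [-40, 26, 10],
    [-40, 26, 10],
    [-40, 26, 10],
    [-40, 26, 10],
    [0, 0, 10],
    [0, 0, 0],
  ],
  rot=[
    [0, 0, 0],
    [0, 0, 0],
    [0, 0, 0],
    [0, 0, 0],
    [0, 0, 0],
    [0, 0, 0],
    [0, 0, 0],
    [0, 0, 0],
    [0, 0, 0],
    [0, 0, 0],
  ],
)

```text
clock: 3.05
tcp_pos: [0.497, -0.1916, 0.1642]
tool_rot: [-2.388, -2.033, 0.002]
wrist_force: [-0.8, 0.8, 0.4]
opening: 0.0853
gripper_force: 0.0
```

```bash
cat >> h.py <<'E'
def err(o,X,yaw):  # tool-frame mm to reach X(tcp), deg about tool z so that tool y has angle yaw(deg)
    Rt=rotm(o['tool_rot']);d=Rt.T@(np.array(X)-o['tcp_pos'])*1000
    a=np.degrees(np.arctan2(Rt[1,1],Rt[0,1])); return d.round(1),round((a-yaw+90)%180-90,2),round(a,2)
E
python3 - <<'E'
from h import *
o=robot.get_obs();f=robot.grab_frame('wrist');c=cam(f,o);im=f['img']
cv2.imwrite('pics/w1.png',im[:,:,::-1])
hsv=cv2.cvtColor(im,cv2.COLOR_RGB2HSV)
for nm,m,z in(('plate',(hsv[...,1]<70)&(im.min(2)>140),0.010),('dark',im.max(2)<60,0.057)):
  cs,_=cv2.findContours(m.astype(np.uint8),cv2.RETR_EXTERNAL,cv2.CHAIN_APPROX_NONE)
  for k in sorted(cs,key=len)[-4:]:
    P=np.array([ray(c,p[0],z)[:2] for p in k],np.float32);print(nm,cv2.boundingRect(k),cv2.minAreaRect(P))
print(err(o,[.494,-.196,.058],-9.33))
E
```

```text
plate (200, 104, 106, 163) ((0.49328795075416565, -0.19562602043151855), (0.15973588824272156, 0.09250188618898392), 80.845703125)
plate (388, 230, 124, 103) ((0.6931302547454834, -0.34179431200027466), (0.07586956024169922, 0.15971019864082336), 48.51227951049805)
dark (404, 247, 1, 1) ((0.6125410795211792, -0.2483607530593872), (0.0, 0.0), 0.0)
dark (214, 257, 5, 5) ((0.4556354582309723, -0.23518642783164978), (0.003234277945011854, 0.0038959933444857597), 31.309328079223633)
dark (242, 156, 20, 94) ((0.49351322650909424, -0.19179633259773254), (0.07829536497592926, 0.014948610216379166), 81.21549987792969)
dark (0, 250, 512, 134) ((0.47686243057250977, -0.303554892539978), (0.14634525775909424, 0.503203272819519), 81.2112808227539)
(array([ -5. ,  -1.7, 106.2]), np.float64(0.15), np.float64(-9.18))
```

View pics/w1.png

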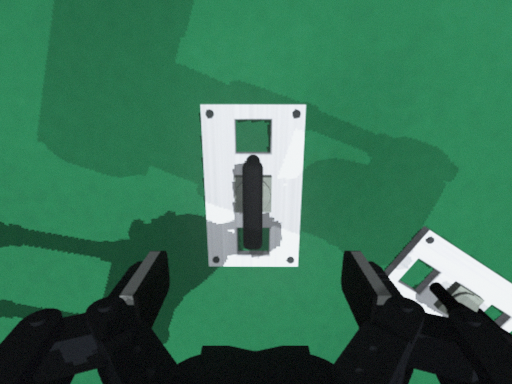

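The wrist view shows the cover at (253,185), outlined at 159.7 x 92.5 mm, with its bow at (252,203). The tool is aligned to within 0.1°, so I'll descend and grip.

Call:
step_arm(
  linear=[
    [-4.6, -3, 10],
    [0, 0, 30],
    [0, 0, 30],
    [0, 0, 20],
    [0, 0, 10],
    [0, 0, 6],
    [0, 0, 0],
    [0, 0, 0],
  ],
  rot=[
    [0, 0, 0],
    [0, 0, 0],
    [0, 0, 0],
    [0, 0, 0],
    [0, 0, 0],
    [0, 0, 0],
    [0, 0, 0],
    [0, 0, 0],
  ],
)

```text
clock: 3.9
tcp_pos: [0.4951, -0.1956, 0.0612]
tool_rot: [2.388, 2.038, 0.001]
wrist_force: [-1.4, 0.7, 0.1]
opening: 0.0856
gripper_force: 0.0
```

Call:
step_arm(
  linear=[
    [0, 0, 0],
    [0, 0, 0],
    [0, 0, 0],
    [0, 0, 0],
    [0, 0, 0],
    [0, 0, 0],
    [0, 0, 0],
    [0, 0, 0],
    [0, 0, 0],
  ],
  rot=[
    [0, 0, 0],
    [0, 0, 0],
    [0, 0, 0],
    [0, 0, 0],
    [0, 0, 0],
    [0, 0, 0],
    [0, 0, 0],
    [0, 0, 0],
    [0, 0, 0],
  ],
  jaw=0,
)

```text
clock: 4.8
tcp_pos: [0.4944, -0.1956, 0.0606]
tool_rot: [2.39, 2.039, -0.0]
wrist_force: [-1.3, -0.0, 5.2]
opening: 0.0148
gripper_force: 60.8
```

Grip is firm: opening 14.8 mm at 61 N. Next I lift and carry the cover to a spot where the wrist camera can see the pin.

Call:
step_arm(
  linear=[
    [0, 0, -10],
    [0, 0, -20],
    [0, 0, -25],
    [0, 0, -25],
    [14, 1, -20],
    [28, 3, -20],
    [28, 3, -20],
    [28, 3, -20],
    [28, 3, -20],
    [28, 3, -20],
  ],
  rot=[
    [0, 0, 0],
    [0, 0, 0],
    [0, 0, 0],
    [0, 0, 0],
    [0, 0, 0],
    [0, 0, 0],
    [0, 0, 0],
    [0, 0, 0],
    [0, 0, 0],
    [0, 0, 0],
  ],
)

```text
clock: 5.8
tcp_pos: [0.5339, -0.0445, 0.2604]
tool_rot: [-2.389, -2.038, 0.001]
wrist_force: [-0.6, 0.3, -4.6]
opening: 0.0147
gripper_force: 59.6
```

Call:
step_arm(
  linear=[
    [28, 3, -10],
    [28, 3, -10],
    [28, 3, -10],
    [28, 3, -10],
    [20, 2, 0],
    [6, 0, 0],
    [0, 0, 0],
    [0, 0, 0],
    [0, 0, 0],
    [0, 0, 0],
  ],
  rot=[
    [0, 0, 0],
    [0, 0, 0],
    [0, 0, 0],
    [0, 0, 0],
    [0, 0, 0],
    [0, 0, -3.8],
    [0, 0, -5],
    [0, 0, -5],
    [0, 0, 0],
    [0, 0, 0],
  ],
)

```text
clock: 6.8
tcp_pos: [0.5696, 0.0882, 0.2996]
tool_rot: [-2.129, -2.309, 0.002]
wrist_force: [-0.1, -0.4, -4.7]
opening: 0.0145
gripper_force: 59.6
```

Run:
```python
from h import *
import pickle
o=robot.get_obs();f=robot.grab_frame('wrist');c=cam(f,o);im=f['img'];pickle.dump((o,f),open('pics/w2.pkl','wb'))
cv2.imwrite('pics/w2.png',im[:,:,::-1])
print(o['tcp_pos'],o['wrist_force'],o['opening'],err(o,[.5708,.086,.3],4.6))
Rt=rotm(o['tool_rot']);print('tool z',Rt[:,2])
print('pin pred px',proj(c,[.5616,.2007,.06]))
```

```text
[0.56961332 0.08819052 0.29957791] [-0.08343035 -0.44216138 -4.67110197] 0.014489486869220074 (array([-2.3,  1. , -0.4]), np.float64(0.04), np.float64(4.64))
tool z [-1.62799607e-03  1.42256659e-04 -9.99998665e-01]
pin pred px [256.42258811  66.85870128]
```

View pics/w2.png

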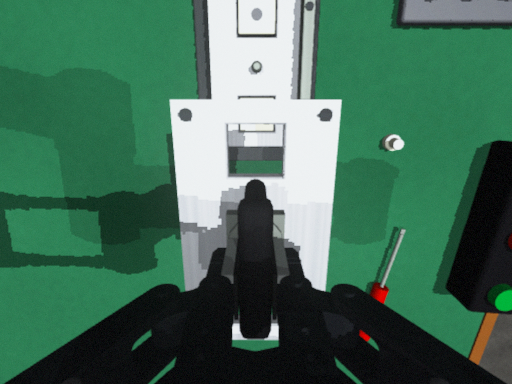

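The pin tip shows at (256,67), exactly where predicted, with a lid at (257,16) and the rail at about x=307. The cover is held straight. I'll refine the nest pose and the cover's pose in the grip numerically.

Run:
```python
from h import *
import pickle
o,f=pickle.load(open('pics/w2.pkl','rb'));c=cam(f,o);im=f['img'];g=cv2.cvtColor(im,cv2.COLOR_RGB2GRAY).astype(int)
Rt=rotm(o['tool_rot'])
def tool(X): return (Rt.T@(X-o['tcp_pos'])*1000).round(1)
print(g[58:76,248:266])
# block and rail edges by row
for r in (5,40,50,80,90): 
    d=np.diff(g[r,190:330]); i=np.where(abs(d)>25)[0]; print(r,[(int(k+190),int(d[k])) for k in i])
# cover edges
m=(g>170).astype(np.uint8)
for r in (105,120,140,160,180):
    d=np.diff(g[r]);a=150+np.argmax(d[150:215]);b=300+np.argmin(d[300:360]);zc=o['tcp_pos'][2]-.0506
    A,B=[tool(ray(c,(u+1-.5,r),zc)) for u in(a,b)];print(r,a,b,A,B,(A+B)/2)
for u in (190,210,225,290,305,320):
    d=np.diff(g[85:115,u]);v=85+np.argmax(abs(d));print(u,v,d[v-85],tool(ray(c,(u,v+.5),zc)))
```

```text
[[240 240 240 240 242 240 240 239 241 241 239 239 240 241 241 241 240 239]
 [240 241 240 240 239 241 240 240 240 240 239 240 240 240 240 239 239 240]
 [241 241 240 239 239 240 235 226 222 217 228 239 239 239 239 240 240 240]
 [240 240 239 240 240 230 185 156 133 120 166 214 236 241 239 240 239 240]
 [240 241 240 240 231 171 121 135 154 154 133 143 204 235 239 240 240 240]
 [240 240 241 237 185 117 153 184 197 201 178 137 138 204 237 241 240 240]
 [240 239 240 215 134 136 194 211 210 212 202 171 125 160 228 240 240 241]
 [240 239 232 170  92 155 201 210 211 212 208 186 135 143 217 238 240 240]
 [240 234 199 126  88 146 195 212 210 210 211 186 139 140 202 234 241 239]
 [233 200 174 128  82 123 185 209 210 209 208 170 122 143 203 235 241 240]
 [214 173 172 136  90 102 157 192 204 198 180 140 105 164 214 234 240 239]
 [214 172 174 146  98  79  97 137 166 154 118 100  91 173 220 235 240 239]
 [213 175 172 164 120  82  77  84  86  92  88  82 118 202 227 235 239 241]
 [229 189 169 169 153 112  77  71  73  76  71 114 182 223 227 234 240 241]
 [240 228 191 172 173 159 133 108  91 132 160 191 
[... 833 characters left out ...]
0), (300, 71), (301, 30), (310, -57), (311, -56)]
90 [(210, 135), (211, 38), (290, -28), (291, -47), (296, -48), (297, -54), (299, 70), (300, 68), (309, -55), (310, -61)]
105 169 341 [ 76.3 -45.9  50.7] [76.3 46.4 50.5] [76.3   0.25 50.6 ]
120 170 339 [ 68.4 -46.1  50.7] [68.5 46.  50.5] [ 6.845e+01 -5.000e-02  5.060e+01]
140 172 338 [ 57.6 -45.9  50.7] [57.7 46.4 50.5] [57.65  0.25 50.6 ]
160 173 336 [ 46.4 -46.2  50.7] [46.5 46.2 50.5] [46.45  0.   50.6 ]
180 175 334 [ 34.6 -46.   50.7] [34.8 46.  50.5] [34.7  0.  50.6]
190 98 76 [ 79.6 -34.7  50.7]
210 98 104 [ 79.6 -24.   50.7]
225 101 2 [ 78.1 -16.1  50.6]
290 94 -24 [81.7 18.6 50.6]
305 99 29 [79.1 26.7 50.6]
320 98 89 [79.7 34.6 50.6]
```

Run:
```python
from h import *
import pickle
o,f=pickle.load(open('pics/w2.pkl','rb'));c=cam(f,o)
Rt=rotm(o['tool_rot'])
def W(u,v,z): return ray(c,(u,v),z)
pin=W(256.4,65.7,.06);print('pin',pin)
rl=[W(u+.5,v,.07) for u,v in((302,40),(301.5,50),(300.2,80),(299.8,90))]
bl=[W(u+.5,v,.046) for u,v in((206.8,5),(208.3,40),(208.6,50),(209.9,80),(210.4,90))]
lid=(W(237,5,.052)+W(275.7,5,.052))/2
for n,L in(('rail',rl),('blk',bl)): 
    L=np.array(L);p=np.polyfit(L[:,1],L[:,0],1);print(n,'yaw',np.degrees(np.arctan(-p[0])),L.round(4).tolist())
for yaw in(4.2,4.64):
  n=np.array([np.cos(np.radians(yaw)),np.sin(np.radians(yaw))])
  print(yaw,'rail-pin',[round(1000*float(n@(q-pin)[:2]),1) for q in rl],'blk-pin',[round(1000*float(n@(q-pin)[:2]),1) for q in bl],'lid',1000*n@(lid-pin)[:2])
```

```text
pin [0.56147755 0.20186889 0.06      ]
rail yaw 4.682956442775823 [[0.6074, 0.2294, 0.07], [0.6081, 0.22, 0.07], [0.6105, 0.1906, 0.07], [0.6114, 0.1804, 0.07]]
blk yaw 4.646411915791381 [[0.5035, 0.2591, 0.046], [0.5063, 0.2252, 0.046], [0.507, 0.2151, 0.046], [0.5096, 0.1837, 0.046], [0.5106, 0.1728, 0.046]]
4.2 rail-pin [47.8, 47.8, 48.0, 48.2] blk-pin [-53.6, -53.3, -53.3, -53.1, -52.9] lid -0.6327265103596372
4.64 rail-pin [48.0, 47.9, 47.9, 48.0] blk-pin [-53.1, -53.1, -53.2, -53.2, -53.1] lid -0.1702139473165485
```

The nest pin is at (0.5614, 0.2018) with yaw 4.65°. The rail sits at +47.9 mm and the block edge at -53.1 mm, matching the spec values of 47.5 and -53. I'll move to 20 mm on the -y side and descend to just above the pin tip.

Call:
step_arm(
  linear=[
    [10, 0.5, 0],
    [20, 0, 10],
    [25, 0, 25],
    [25, 0, 25],
    [14.3, 0, 25],
    [0, 0, 25],
    [0, 0, 20],
    [0, 0, 15],
    [0, 0, 10],
    [0, 0, 0],
  ],
  rot=[
    [0, 0, 0],
    [0, 0, 0],
    [0, 0, 0],
    [0, 0, 0],
    [0, 0, 0],
    [0, 0, 0],
    [0, 0, 0],
    [0, 0, 0],
    [0, 0, 0],
    [0, 0, 0],
  ],
)

```text
clock: 7.85
tcp_pos: [0.5618, 0.1824, 0.1439]
tool_rot: [-2.127, -2.309, 0.004]
wrist_force: [-1.1, 0.1, -5.0]
opening: 0.0148
gripper_force: 59.5
```

Call:
step_arm(
  linear=[
    [0, 0, 0],
    [0, 0, 0],
  ],
  rot=[
    [0, 0, 0],
    [0, 0, 0],
  ],
)

```text
clock: 8.05
tcp_pos: [0.5636, 0.1824, 0.1465]
tool_rot: [2.127, 2.31, 0.003]
wrist_force: [0.1, -0.6, -5.5]
opening: 0.0145
gripper_force: 59.5
```

```bash
cat > st.py <<'E'
from h import *
o=robot.get_obs();Rt=rotm(o['tool_rot'])
C=np.array(o['tcp_pos'])+Rt@[-.0004,.0001,.0606]
a=np.radians(4.65);N=np.array([[np.cos(a),-np.sin(a),0],[np.sin(a),np.cos(a),0],[0,0,1]])
print('cover in seat mm',(N.T@(C-[.5614,.2018,.046])*1000).round(1),'tool z nest',(N.T@Rt[:,2]).round(4),'yaw',err(o,[0,0,0],4.65)[1:],'F',(N.T@o['wrist_force']).round(1),o['clock'])
E
python3 st.py
```

```text
cover in seat mm [  0.9 -19.9  39.9] tool z nest [ 2.4e-03  5.0e-04 -1.0e+00] yaw (np.float64(0.07), np.float64(4.72)) F [ 0.  -0.6 -5.5] 8.05
```

Call:
step_arm(
  linear=[
    [0, -0.7, 10],
    [0, 0, 7],
    [0, 0, 4],
    [0, 0, 2],
    [0, 0, 0],
    [0, 0, 0],
  ],
  rot=[
    [0, 0, 0],
    [0, 0, 0],
    [0, 0, 0],
    [0, 0, 0],
    [0, 0, 0],
    [0, 0, 0],
  ],
)

```text
clock: 8.65
tcp_pos: [0.5622, 0.1821, 0.1224]
tool_rot: [2.128, 2.311, 0.0]
wrist_force: [0.6, -0.3, -5.3]
opening: 0.0149
gripper_force: 59.5
```

```bash
python3 st.py; python3 st.py
python3 - <<'E'
from h import *
f=robot.grab_frame('scene');cv2.imwrite('pics/s3.png',cv2.resize(f['img'][130:240,260:400],None,fx=5,fy=5,interpolation=cv2.INTER_CUBIC)[:,:,::-1])
E
```

```text
cover in seat mm [ -0.6 -20.1  15.8] tool z nest [ 3.e-04  1.e-04 -1.e+00] yaw (np.float64(0.08), np.float64(4.73)) F [ 0.6 -0.4 -5.3] 8.65
cover in seat mm [ -0.6 -20.1  15.8] tool z nest [ 3.e-04  1.e-04 -1.e+00] yaw (np.float64(0.08), np.float64(4.73)) F [ 0.6 -0.4 -5.3] 8.65
```

View pics/s3.png

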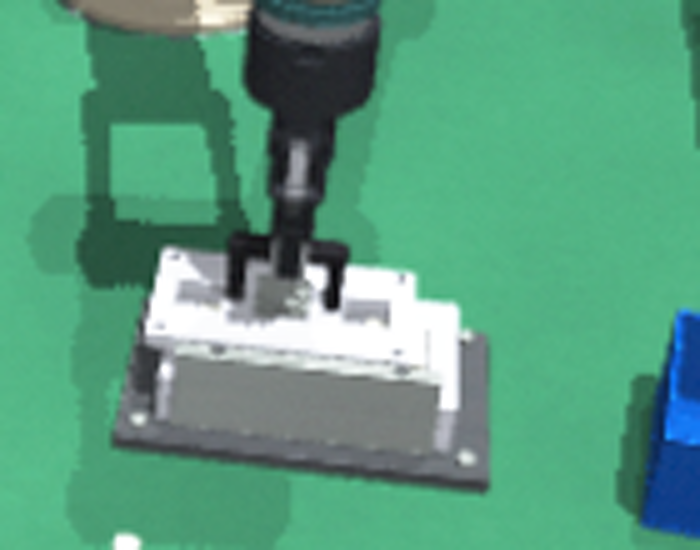

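The cover sits level behind the rail, shifted towards -y, with its underside about 16 mm above the block. I'll bring it down lightly onto the pin tip.

Call:
step_arm(
  linear=[
    [0, 0, 1],
    [0, 0, 1],
    [0, 0, 0.5],
    [0, 0, 0],
    [0, 0, 0],
  ],
  rot=[
    [0, 0, 0],
    [0, 0, 0],
    [0, 0, 0],
    [0, 0, 0],
    [0, 0, 0],
  ],
)

```text
clock: 9.2
tcp_pos: [0.5623, 0.1821, 0.1205]
tool_rot: [2.127, 2.311, 0.001]
wrist_force: [-0.5, -0.9, 1.9]
opening: 0.0147
gripper_force: 60.4
```

```bash
python3 st.py
```

```text
cover in seat mm [ -0.5 -20.1  13.9] tool z nest [ 0.001 -0.    -1.   ] yaw (np.float64(0.09), np.float64(4.74)) F [-0.6 -0.9  1.9] 9.2
```

I have light contact: about 7 N, at 13.9 mm. Now I slide along the rail.

Call:
step_arm(
  linear=[
    [2, 0, 0],
    [3, 0.3, 0],
    [3, 0, 0],
    [3, 0, 0],
    [3, 0, 0],
    [2, 0, 0],
    [1, 0, 0],
    [0, 0, 0],
  ],
  rot=[
    [0, 0, 0],
    [0, 0, 0],
    [0, 0, 0],
    [0, 0, 0],
    [0, 0, 0],
    [0, 0, 0],
    [0, 0, 0],
    [0, 0, 0],
  ],
)

```text
clock: 10.0
tcp_pos: [0.5599, 0.2001, 0.1187]
tool_rot: [-2.126, -2.308, 0.001]
wrist_force: [0.7, -0.7, -3.7]
opening: 0.0143
gripper_force: 59.7
```

```bash
python3 st.py
```

```text
cover in seat mm [-1.7 -1.8 12.1] tool z nest [-0.0024  0.0021 -1.    ] yaw (np.float64(0.06), np.float64(4.71)) F [ 0.6 -0.7 -3.7] 10.0
```

The force has dropped and z is now 12 mm, so the hole is meeting the pin's taper. I'll finish centring while easing down.

Call:
step_arm(
  linear=[
    [1, 0.3, 0],
    [0.8, 0.3, 0.5],
    [0, 0, 1],
    [0, 0, 1],
    [0, 0, 1],
    [0, 0, 0],
  ],
  rot=[
    [0, 0, 0],
    [0, 0, 0],
    [0, 0, 0],
    [0, 0, 0],
    [0, 0, 0],
    [0, 0, 0],
  ],
)

```text
clock: 10.6
tcp_pos: [0.5614, 0.2011, 0.1162]
tool_rot: [-2.128, -2.311, -0.001]
wrist_force: [-0.1, 0.3, -4.9]
opening: 0.0149
gripper_force: 59.6
```

```bash
python3 st.py
```

```text
cover in seat mm [ 0.  -1.1  9.6] tool z nest [ 0.e+00  5.e-04 -1.e+00] yaw (np.float64(0.08), np.float64(4.73)) F [-0.1  0.3 -4.9] 10.6
```

Call:
step_arm(
  linear=[
    [0.7, 0, 1],
    [0, 0, 1],
    [0, 0, 1],
    [0, 0, 1],
    [0, 0, 0],
    [0, 0, 0],
  ],
  rot=[
    [0, 0, 0],
    [0, 0, 0],
    [0, 0, 0],
    [0, 0, 0],
    [0, 0, 0],
    [0, 0, 0],
  ],
)

```text
clock: 11.2
tcp_pos: [0.5614, 0.2016, 0.1127]
tool_rot: [2.127, 2.311, 0.0]
wrist_force: [-0.2, -0.8, -1.0]
opening: 0.0146
gripper_force: 60.0
```

```bash
python3 st.py
```

```text
cover in seat mm [ 0.1 -0.6  6.1] tool z nest [ 4.e-04 -0.e+00 -1.e+00] yaw (np.float64(0.09), np.float64(4.74)) F [-0.3 -0.8 -1. ] 11.2
```

The cover has dropped over the pin and rests on the lids at 6.1 mm. Next is the press.

Call:
step_arm(
  linear=[
    [0, 0, 1],
    [0, 0, 1],
    [0, 0, 1],
    [0, 0, 1],
    [0, 0, 1],
    [0, 0, 1],
    [0, 0, 0.5],
    [0, 0, 0],
    [0, 0, 0],
  ],
  rot=[
    [0, 0, 0],
    [0, 0, 0],
    [0, 0, 0],
    [0, 0, 0],
    [0, 0, 0],
    [0, 0, 0],
    [0, 0, 0],
    [0, 0, 0],
    [0, 0, 0],
  ],
)

```text
clock: 12.1
tcp_pos: [0.5615, 0.2016, 0.1076]
tool_rot: [2.127, 2.311, 0.002]
wrist_force: [-4.1, -1.2, 10.7]
opening: 0.0146
gripper_force: 61.6
```

```bash
python3 st.py
```

```text
cover in seat mm [ 0.3 -0.6  1. ] tool z nest [ 1.3e-03  1.0e-04 -1.0e+00] yaw (np.float64(0.09), np.float64(4.74)) F [-4.2 -0.9 10.7] 12.1
```

Call:
step_arm(
  linear=[
    [0, 0, 1],
    [0, 0, 0.5],
    [0, 0, 0],
    [0, 0, 0],
  ],
  rot=[
    [0, 0, 0],
    [0, 0, 0],
    [0, 0, 0],
    [0, 0, 0],
  ],
)

```text
clock: 12.5
tcp_pos: [0.5615, 0.2016, 0.1066]
tool_rot: [2.127, 2.311, 0.002]
wrist_force: [-4.5, -2.3, 13.3]
opening: 0.0148
gripper_force: 62.0
```

```bash
python3 st.py
```

```text
cover in seat mm [ 0.3 -0.6  0. ] tool z nest [ 1.6e-03  1.0e-04 -1.0e+00] yaw (np.float64(0.1), np.float64(4.75)) F [-4.7 -1.9 13.3] 12.5
```

Call:
step_arm(
  linear=[
    [0, -0.3, 0.5],
    [0, 0, 0.5],
    [0, 0, 0.5],
    [0, 0, 0],
    [0, 0, 0],
    [0, 0, 0],
  ],
  rot=[
    [0, 0, 0],
    [0, 0, 0],
    [0, 0, 0],
    [0, 0, 0],
    [0, 0, 0],
    [0, 0, 0],
  ],
)

```text
clock: 13.1
tcp_pos: [0.5615, 0.2016, 0.1066]
tool_rot: [2.126, 2.31, 0.003]
wrist_force: [-6.8, -1.6, 20.6]
opening: 0.0149
gripper_force: 63.0
```

```bash
python3 st.py
python3 - <<'E'
from h import *
f=robot.grab_frame('scene');cv2.imwrite('pics/s4.png',cv2.resize(f['img'][130:240,260:400],None,fx=5,fy=5,interpolation=cv2.INTER_CUBIC)[:,:,::-1])
E
```

```text
cover in seat mm [ 0.3 -0.6 -0. ] tool z nest [ 2.9e-03  2.0e-04 -1.0e+00] yaw (np.float64(0.1), np.float64(4.75)) F [-6.9 -1.1 20.6] 13.1
```

View pics/s4.png

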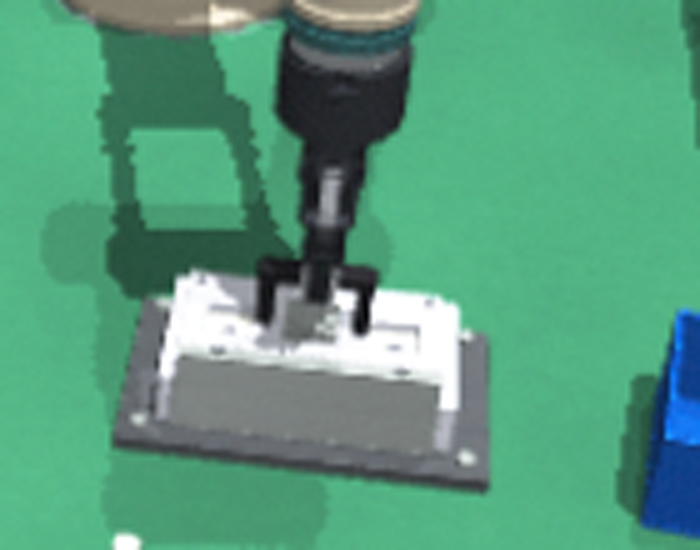

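The cover is flush: it held at 0.0 mm while the force rose from 13 to 21 N, and the picture shows it seated and centred. Handing in.

```bash
python3 -c "
from rig import robot
print(robot.finish_job())"
```

```text
the job is handed in; nothing more can be done
None
```

The job is handed in at about 13 s: by my measurements the cover is over the pin and flush on the nest (0.0 mm high, about 0.6 mm off centre), still gripped by its bow and pressed down, but no verdict came back.

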